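# Register a medicine carton with the desk scanner

### The arm

A 7-joint arm with a two-finger parallel gripper is mounted at the origin on the work surface. World frame = base frame: x ahead of the robot, y to its left, z up, the work surface at z = 0. Lengths are in m, angles in degrees, forces in N, time in s.
With the tool pointing down it reaches from about 0.425 to 0.875 m from the base axis. Payload 4.7 kg.
Tool frame: the origin (TCP) lies between the finger pads; the fingertips stand 8 mm ahead of it and the grasp point (between the pads) lies 11 mm behind it; z points along the fingers, y is the line along which they close (so a half turn about z gives the same grasp; the last joint's range is limited). The gripper opens to 87 mm and grips with 3 to 60 N. Pads are 19 mm wide; open, the fingers measure 117 mm over their backs; the gripper's body (75 mm by 190 mm) begins 51 mm behind the grasp point.
Start: joints at [70.136, 18.392, -4.016, 83.108, 1.295, 78.541, -3.26], TCP at [0.229, -0.608, 0.205] pointing down, gripper open.
Joint ranges: [-163.93, 163.93], [-17.29, 119.83], [-79.2, 71.16], [3.27, 140.29], [-89.18, 269.18], [5.43, 117.66], [-154.24, 154.24]. Speed limits (degrees/s): [147.25, 147.25, 180, 180, 180, 180, 180].

### API

Orientations are given as [roll, pitch, yaw] about the fixed x, y, z axes, in that order (R = Rz(yaw) Ry(pitch) Rx(roll)).
In Python, from cell import env, viewer gives the robot as it stands. The module is installed in compiled form; this text tells all that it offers.
- The arm moves only by the tool arm_command, never from a script. Its argument "series" is a list of rows, each a list of 2 entries, a list of its own where there are three numbers: the shift along the tool's x, y, z in mm, then the turn about the tool's z in rad. A call has exactly 5 rows; each row is the pose to reach, as a shift and turn from the pose commanded when the call began, along the tool's axes at that moment; what a row does not reach only later rows make up. A row lasts 1/10 s, in which the tool goes at most 50 mm and 8.59 degrees, less where a joint would pass 70% of its speed; a pose out of reach is approached as far as the arm can. A call with a gripper value outside its range is refused whole. "grip" is the gripper command: -1 is fully open, 1 is shut, values between are in proportion, set as the call begins (left out, the last holds). The fingers move at their own pace and stop on an object; "grip_force" is the grip in N (left out, the last holds). Time passes only in rows, so rows that repeat a pose let the fingers close, or fill a call up. It gives the time, the measured TCP pose, the force, the opening and the grip force at its end, in the units of the state.
- env.get_obs(): the state, without advancing time (a new reading comes with each control period).
- viewer.read_camera(name): name is "scene" or "top" or "wrist"; returns (picture, depth): 420x560x3 uint8, blue, green, red; 420x560 float32, m along the optical axis (not along the pixel's ray), 0 where there is no reading.
- viewer.calibration(name): a dict with "K" (3x3 intrinsics, pixels), "T" (4x4, takes a point from camera to world coordinates); the wrist camera has in their place "hand_eye" (4x4, takes a point from camera to tool coordinates, whose origin is the TCP and whose axes are the flange's). Camera axes: x right, y up, looking along -z (the intrinsics and any distortion apply to the point x, -y, -z); pixel columns grow to the right and rows downward; lengths in m; the calibration is good to about 2 mm. A picture is of the moment at which its call begins: read the wrist's pose just before it. calibration takes no time and is no camera call.
- env.sign_off(): hands the job in; it is judged then, once.
The state is a dict: "time_s": time; "qpos": joint angles; "joint_velocities": joint speeds; "effort": joint torques, N m; "tool_pos": TCP position; "tool_rot": TCP orientation; "force": force on the tool from outside, world axes, zero at the start; "wrist_torque": the same for the moment, N m; "grip_width": finger opening in m; "grasp_force": force on a finger pad.
Only numpy, scipy, OpenCV 4.12 (cv2) and the standard library are available. Lean on these libraries where they do the work, as an engineer would, in place of code of your own. Each camera call takes 0.05 s, during which the arm holds its last target. There are 200 camera calls.

### The job

Slide the blue-banded medicine carton across the desk, flat and without lifting it, to the middle of the round green mat, wholly on it. Then take the hand scanner from its cradle, aim its red window at the middle of the bar code on top of that carton from about 8 cm away, scan line square across the bars, hold it steady for a second or two without touching the carton, and lay the scanner back in its cradle. Do not disturb the orange-banded carton, the sanitizer bottle, the mug or the pen organizer.

Things in the scene. Friction and masses are not known exactly. Their poses are not given: they have to be found in the camera images.
- carton: White medicine carton with a BLUE band, 90 (x) by 110 (y) by 45 mm high, about 0.3 kg, loose; too wide to grip. Origin: centre of its underside; z up. The blue band runs along its x, toward the -y end.
- label (a point): Centre of the white bar code label (34 mm in x by 56 mm in y) on the carton's top face, 45 mm up; axes as the carton's. The black bars run along x, one after the other along y, so the scan line must lie along the label's y.
- mat: Round flat green mat, 190 mm across, flush with the desk (no thickness to the touch). Origin: its centre.
- scanner: Hand scanner, 0.14 kg: straight black grip 150 mm long (x from -85 to +65 mm), 28 mm wide (y), 26 mm high (z); at its +x end a yellow head (50 by 42 by 34 mm) bent 55 degrees downward, its foot 42 mm below the grip's middle. Origin: middle of the grip's section, near the centre of mass: the place to grip, between the forks. x toward the head, z up.
- window: The scanner's flat red window, at [0.107, 0, -0.032] m in the scanner's frame. Its x axis is the beam, leaving the head forward and down, 55 degrees below the scanner's x; its y is the scan line and equals the scanner's y.
- cradle: Fixed grey cradle: foot 130 (x) by 75 (y) by 12 mm, and two upright forks 12 mm thick centred at x = -48 and +44 mm. The grip lies along x in the forks' troughs, 34 mm wide, floor 52 mm and prong tops 70 mm above the desk (forks 52 mm wide outside). Origin: centre of the foot's underside. The scanner lies in it with its x along the cradle's x.
- rest (a point): Where the scanner's origin lies when the scanner rests in the cradle, 65 mm above the desk; axes as the cradle's.
- other_carton: Carton of the same size and kind with an ORANGE band; leave it alone. Origin: centre of its underside.
- sanitizer: Clear hand sanitizer bottle, 60 mm diameter, 130 mm high; leave it alone. Origin: centre of its underside.
- mug: White mug, 76 mm diameter, 85 mm high, handle at its +y reaching about 35 mm farther; leave it alone. Origin: centre of its underside.
- organizer: Black stepped pen organizer, 90 mm diameter at the foot, about 160 mm high with pens; leave it alone. Origin: centre of its underside.
Things that resemble listed ones, but are neither listed nor needed, are in the scene too. Leave any pink or turquoise look-alike of the carton alone.

How it is judged:
By the outcome, as a careful person would: the job done as asked, in the order asked, and still so for the second after the job is handed in, with the robot touching nothing.
It also fails if it takes over 67 s, if anything falls off the work surface, if the arm or the gripper's body presses on something with over 40 N, if the wrist force passes 120 N, or if a joint passes its speed limit or range.

## Working session

There is one attempt and no reset: what is moved stays moved. The work goes in short steps, Python scripts to look and compute and a tool call to move; the robot and the scene stay as the last step left them, time stands still between calls to the robot, and variables do not carry over. Pictures are saved under pics/ and viewed, at most 10 in all, crops included, and the job is handed in when it is done.

Besides the shell and the picture viewer there is one more tool, called after "Call:" as name([rows], argument=value, ...), one row to a line, values as JSON. arm_command: Moves the arm, as the interface text tells. Its arguments: {"type":"object","properties":{"series":{"type":"array"},"grip":{"type":"number"},"grip_force":{"type":"number"}},"required":["series"]}

```bash
mkdir -p pics
cat > h.py <<'E'
import numpy as np, cv2
from cell import env, viewer
from scipy.spatial.transform import Rotation as R
def cam(name):
    o=env.get_obs(); im,d=viewer.read_camera(name); c=viewer.calibration(name)
    K=np.array(c['K'])
    if 'T' in c: T=np.array(c['T'])
    else:
        W=np.eye(4); W[:3,:3]=rot(o); W[:3,3]=o['tool_pos']; T=W@np.array(c['hand_eye'])
    return im,d,K,T,c
def rot(o):
    r=np.array(o['tool_rot'],float)
    return r if r.shape==(3,3) else (R.from_quat(r) if r.size==4 else R.from_euler('xyz',r,degrees=True)).as_matrix()
def ray(K,T,uv,z):
    uv=np.atleast_2d(np.array(uv,float)); p=np.c_[(uv[:,0]-K[0,2])/K[0,0],-(uv[:,1]-K[1,2])/K[1,1],-np.ones(len(uv))]
    d=p@T[:3,:3].T; o=T[:3,3]; return o+d*((z-o[2])/d[:,2])[:,None]
def pts(d,K,T):
    v,u=np.mgrid[:d.shape[0],:d.shape[1]]
    p=np.stack([(u-K[0,2])/K[0,0]*d,-(v-K[1,2])/K[1,1]*d,-d],-1); return p@T[:3,:3].T+T[:3,3]
E
python3 - <<'E'
from h import *
print(env.get_obs())
for n in ('scene','top'):
    im,d,K,T,c=cam(n); cv2.imwrite(f'pics/{n}0.png',im); np.savez(n+'0',im=im,d=d,K=K,T=T); print(n,{k:(np.round(v,3).tolist() if not isinstance(v,str) else v) for k,v in c.items()},(d>0).mean())
print(viewer.calibration('wrist'))
E
```

```text
{'time_s': 0.0, 'qpos': array([70.13437773, 18.43730128, -4.01449747, 83.17191228,  1.29497781,
       78.53842496, -3.25995758]), 'joint_velocities': array([-0.03974448, -0.00539088, -0.01391111,  0.10562627,  0.05914   ,
       -0.03375182,  0.04941439]), 'effort': array([-5.16740620e-04, -4.91288245e+01, -4.03890945e-01, -3.12530172e+01,
       -6.39386172e-02,  4.36903350e-02,  1.60134718e-04]), 'tool_pos': array([ 0.22922665, -0.60765751,  0.20430749]), 'tool_rot': array([-1.79897590e+02,  5.80257198e-03,  2.06743675e+01]), 'force': array([-0.49265115,  0.02199231, -0.08476354]), 'wrist_torque': array([-0.0339019 , -0.05898009,  0.02633181]), 'grasp_force': 0.0, 'grip_width': 0.08693845214955324}
scene {'K': [[395.619, 0.0, 281.926], [0.0, 395.619, 215.741], [0.0, 0.0, 1.0]], 'T': [[-0.609, -0.607, 0.511, 0.991], [0.793, -0.475, 0.38, 0.446], [0.012, 0.637, 0.771, 0.784], [0.0, 0.0, 0.0, 1.0]]} 0.9962797619047619
top {'K': [[519.855, 0.0, 281.03], [0.0, 519.855, 204.141], [0.0, 0.0, 1.0]], 'T': [[-0.011, 0.987, -0.158, 0.316], [-1.0, -0.011, 0.001, 0.105], [-0.001, 0.158, 0.987, 1.532], [0.0, 0.0, 0.0, 1.0]]} 0.9959481292517007
{'K': array([[338.95507326,   0.        , 277.04703026],
       [  0.        , 338.95507326, 210.53535574],
       [  0.        ,   0.        ,   1.        ]]), 'hand_eye': array([[ 1.13616178e-03,  9.65859482e-01,  2.59064028e-01,
         7.05375676e-02],
       [ 9.99999044e-01, -8.93355766e-04, -1.05496915e-03,
        -5.20855275e-06],
       [-7.87515614e-04,  2.59064979e-01, -9.65859574e-01,
        -1.78431143e-01],
       [ 0.00000000e+00,  0.00000000e+00,  0.00000000e+00,
         1.00000000e+00]])}
```

View pics/top0.png

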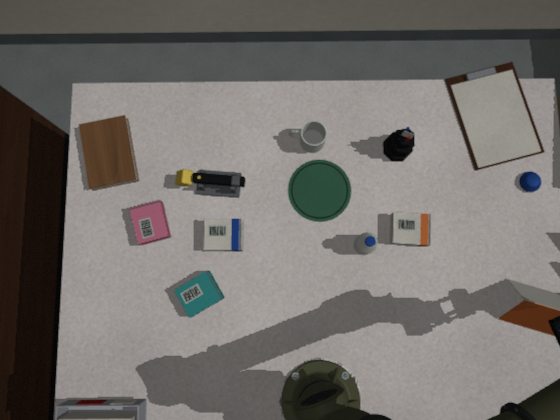

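View pics/scene0.png

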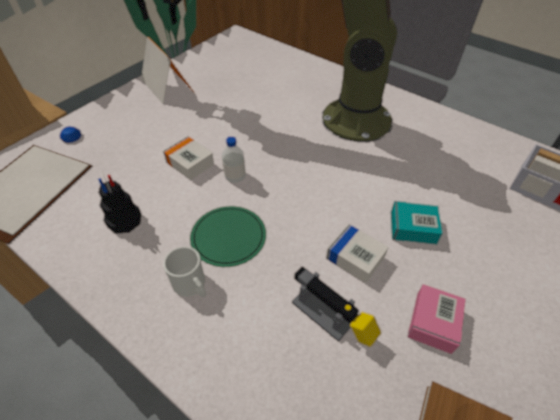

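The top view shows the carton at (222,236), the mat at (320,190), the scanner and cradle at (212,181) with its head to the left, and the sanitizer at (366,243). The mug is at (313,137), the organizer at (398,145), and the orange carton at (411,229). The scene view agrees with this. Next I'll measure.

```bash
cat > m.py <<'E'
from h import *
def blob(mask):
    n,l,s,c=cv2.connectedComponentsWithStats(mask.astype(np.uint8)); return l==1+np.argmax(s[1:,4])
def masks(im):
    h,s,v=[x.astype(int) for x in cv2.split(cv2.cvtColor(im,cv2.COLOR_BGR2HSV))]
    return dict(green=(h>55)&(h<85)&(s>100)&(v>40), yellow=(h>20)&(h<35)&(s>150)&(v>100), blue=(h>105)&(h<125)&(s>130)&(v>70))
E
python3 - <<'E'
from m import *
for n in ('top','scene'):
    z=np.load(n+'0.npz'); im,d,K,T=[z[k] for k in('im','d','K','T')]; P=pts(d,K,T); M=masks(im)
    print(n)
    roi=dict(top=dict(green=(150,225,280,360),yellow=(160,195,170,205),blue=(215,255,195,250)),scene=dict(green=(195,275,180,275),yellow=(295,350,335,385),blue=(225,275,325,390)))[n]
    for k,m in M.items():
        a,b,c,e=roi[k]; q=np.zeros_like(m); q[a:b,c:e]=m[a:b,c:e]; q=blob(q)
        v,u=np.nonzero(q); pp=P[q]; print(k,q.sum(),'px',u.mean().round(1),v.mean().round(1),'med',np.median(pp,0).round(4),'pct',np.percentile(pp,[3,97],axis=0).round(3).tolist())
        if k=='green':
            (cx,cy),ax,an=cv2.fitEllipse(max(cv2.findContours(q.astype(np.uint8),0,1)[0],key=len)); print(' ray',ray(K,T,[cx,cy],0).round(4))
    # raised things by depth
    up=(P[...,2]>0.03)&(P[...,2]<0.2)&(d>0)&(P[...,0]>0.2)
    nn,l,s,c=cv2.connectedComponentsWithStats(up.astype(np.uint8))
    for i in range(1,nn):
        if 80<s[i,4]<4000:
            pp=P[l==i]; top=pp[pp[:,2]>np.percentile(pp[:,2],90)-0.012]
            r=cv2.minAreaRect((top[:,:2]*1000).astype(np.float32)); print(' px',c[i].round(),'z',np.percentile(pp[:,2],95).round(3),'rect',np.round(r[0]),np.round(r[1]),round(r[2],1))
E
```

```text
top
green 2643 px 319.2 190.1 med [ 0.6031 -0.0101  0.0018] pct [[0.525, -0.087, -0.005], [0.68, 0.068, 0.009]]
 ray [[ 0.6032 -0.0099  0.    ]]
yellow 137 px 186.0 176.7 med [0.6317 0.3754 0.0766] pct [[0.613, 0.363, 0.066], [0.651, 0.389, 0.085]]
blue 203 px 234.7 233.8 med [0.4695 0.2377 0.0461] pct [[0.426, 0.229, 0.039], [0.512, 0.246, 0.052]]
 px [107. 152.] z 0.04 rect [720. 618.] [203. 142.] 11.6
 px [311. 135.] z 0.088 rect [754.   8.] [76. 77.] 33.9
 px [400. 143.] z 0.149 rect [ 729. -248.] [45. 45.] 78.3
 px [209. 179.] z 0.083 rect [625. 302.] [188.  50.] 85.0
 px [149. 222.] z 0.051 rect [508. 486.] [111.  92.] 14.7
 px [412. 229.] z 0.05 rect [ 480. -272.] [112.  91.] 85.3
 px [223. 235.] z 0.051 rect [469. 272.] [110.  90.] 89.0
 px [366. 243.] z 0.131 rect [ 436. -136.] [25. 25.] 89.0
 px [199. 294.] z 0.051 rect [301. 340.] [ 91. 111.] 29.5
 px [535. 307.] z 0.136 rect [ 262. -584.] [105.  22.] 72.8
scene
green 3274 px 228.1 236.1 med [ 0.6063 -0.004   0.0014] pct [[0.527, -0.084, -0.001], [0.679, 0.07, 0.004]]
 ray [[ 0.6056 -0.0054  0.    ]]
yellow 651 px 365.1 32
[... 233 characters left out ...]
 25.2
 px [25.  5.] z 0.139 rect [  323. -1296.] [68. 13.] 15.8
 px [157.  65.] z 0.136 rect [ 255. -623.] [190.  19.] 75.7
 px [ 8. 80.] z 0.149 rect [ 607. -920.] [12. 29.] 76.4
 px [187. 153.] z 0.047 rect [ 480. -270.] [113.  93.] 85.5
 px [232. 157.] z 0.129 rect [ 439. -135.] [25. 26.] 50.8
 px [115. 202.] z 0.141 rect [ 732. -245.] [50. 48.] 46.3
 px [416. 219.] z 0.047 rect [302. 341.] [ 95. 111.] 28.5
 px [357. 249.] z 0.047 rect [469. 272.] [111.  93.] 88.7
 px [184. 269.] z 0.085 rect [759.  12.] [86. 75.] 38.3
 px [339. 306.] z 0.08 rect [625. 304.] [191.  53.] 86.5
 px [438. 316.] z 0.048 rect [507. 487.] [113.  92.] 14.7
 px [457. 406.] z 0.037 rect [634. 589.] [ 64. 156.] 37.2
```

```bash
cat > w.py <<'E'
import numpy as np,sys,ast
# usage: w.py [x,y,z,yaw] ... chain of waypoints: prints shift mm (tool axes) and turn rad between successive
def leg(a,b):
    p=np.radians(a[3]); d=np.array(b[:3])-a[:3]
    return [round(1000*v) for v in (d[0]*np.cos(p)+d[1]*np.sin(p), d[0]*np.sin(p)-d[1]*np.cos(p), -d[2])], round(np.radians(a[3]-b[3]),3), round(np.linalg.norm(d)*20,1)
w=[ast.literal_eval(s) for s in sys.argv[1:]]
if w[0]==0:
    from h import env; o=env.get_obs(); w[0]=[*o['tool_pos'],o['tool_rot'][2]]; print(np.round(w[0],4))
for a,b in zip(w,w[1:]): print(b,leg(a,b))
E
python3 w.py 0 [0.345,-0.45,0.26,36] [0.46,-0.30,0.28,56] [0.53,-0.1,0.28,90] [0.53,0.14,0.28,90] [0.469,0.365,0.22,90] [0.469,0.365,0.02,90]
```

```text
[ 0.2292 -0.6077  0.2044 20.6752]
[0.345, -0.45, 0.26, 36] ([164, -107, -56], np.float64(-0.267), np.float64(4.1))
[0.46, -0.3, 0.28, 56] ([181, -54, -20], np.float64(-0.349), np.float64(3.8))
[0.53, -0.1, 0.28, 90] ([205, -54, 0], np.float64(-0.593), np.float64(4.2))
[0.53, 0.14, 0.28, 90] ([240, 0, 0], np.float64(0.0), np.float64(4.8))
[0.469, 0.365, 0.22, 90] ([225, -61, 60], np.float64(0.0), np.float64(4.8))
[0.469, 0.365, 0.02, 90] ([0, 0, 200], np.float64(0.0), np.float64(4.0))
```

Call:
arm_command([
  [[33,-21,-11],-0.053],
  [[66,-43,-22],-0.107],
  [[98,-64,-34],-0.16],
  [[131,-86,-45],-0.214],
  [[164,-107,-56],-0.267],
], grip=0.08)

```text
time_s: 0.6
tool_pos: [0.3456, -0.4486, 0.2614]
tool_rot: [-180.0, 0.0, 36.1]
force: [0.6, -0.3, 0.3]
grip_width: 0.055
grasp_force: 0.0
```

Call:
arm_command([
  [[36,-11,-4],-0.07],
  [[72,-22,-8],-0.14],
  [[109,-32,-12],-0.21],
  [[145,-43,-16],-0.28],
  [[181,-54,-20],-0.349],
])

```text
time_s: 1.1
tool_pos: [0.4604, -0.2987, 0.2812]
tool_rot: [-180.0, 0.0, 56.1]
force: [0.1, -0.4, -0.7]
grip_width: 0.0404
grasp_force: 0.0
```

Call:
arm_command([
  [[41,-11,0],-0.119],
  [[82,-22,0],-0.238],
  [[123,-32,0],-0.356],
  [[164,-43,0],-0.475],
  [[205,-54,0],-0.593],
])

```text
time_s: 1.6
tool_pos: [0.5299, -0.0984, 0.2811]
tool_rot: [-180.0, 0.0, 90.2]
force: [0.3, -0.9, -0.1]
grip_width: 0.0401
grasp_force: 0.0
```

Call:
arm_command([
  [[48,0,0],0],
  [[96,0,0],0],
  [[144,0,0],0],
  [[192,0,0],0],
  [[240,0,0],0],
])

```text
time_s: 2.1
tool_pos: [0.5296, 0.1416, 0.2811]
tool_rot: [180.0, 0.0, 89.9]
force: [0.9, -0.8, -0.0]
grip_width: 0.0398
grasp_force: 0.0
```

Call:
arm_command([
  [[45,-12,12],0],
  [[90,-24,24],0],
  [[135,-36,36],0],
  [[180,-48,48],0],
  [[225,-60,60],0],
])

```text
time_s: 2.6
tool_pos: [0.4697, 0.3663, 0.2205]
tool_rot: [180.0, 0.0, 89.9]
force: [0.7, 0.6, 0.6]
grip_width: 0.04
grasp_force: 0.0
```

Run:
```python
from m import *
im,d,K,T,c=cam('wrist'); cv2.imwrite('pics/w1.png',im); np.savez('w1',im=im,d=d,K=K,T=T)
P=pts(d,K,T); up=(P[...,2]>0.03)&(P[...,2]<0.06)&(d>0)
nn,l,s,c=cv2.connectedComponentsWithStats(up.astype(np.uint8))
for i in range(1,nn):
    if s[i,4]>300:
        pp=P[l==i]; r=cv2.minAreaRect((pp[:,:2]*1000).astype(np.float32)); print(c[i].round(),np.median(pp[:,2]).round(3),[np.round(x,1) for x in r])
b=blob(masks(im)['blue']); print(np.median(P[b],0))
```

```text
[316.  63.] 0.044 [array([507.6, 487.6]), array([110.3,  91.2]), np.float64(14.8)]
[476.   6.] 0.033 [array([674. , 539.4]), array([16.5, 82.7]), np.float64(89.9)]
[429. 156.] 0.051 [array([632.6, 388.9]), array([48.2, 41.8]), np.float64(84.8)]
[123. 203.] 0.044 [array([301.3, 341. ]), array([ 91.1, 110.1]), np.float64(30.2)]
[277. 246.] 0.044 [array([469.3, 297.4]), array([61.7, 90.1]), np.float64(89.7)]
[277. 308.] 0.044 [array([468.5, 221.8]), array([ 9.4, 89.6]), np.float64(89.7)]Traceback (most recent call last):
  File "<stdin>", line 8, in <module>
  File "m.py", line 3, in blob
    n,l,s,c=cv2.connectedComponentsWithStats(mask.astype(np.uint8)); return l==1+np.argmax(s[1:,4])
                                                                                 ~~~~~~~~~^^^^^^^^^
    return _wrapfunc(a, 'argmax', axis=axis, out=out, **kwds)
    return bound(*args, **kwds)
ValueError: attempt to get argmax of an empty sequence
```

View pics/w1.png

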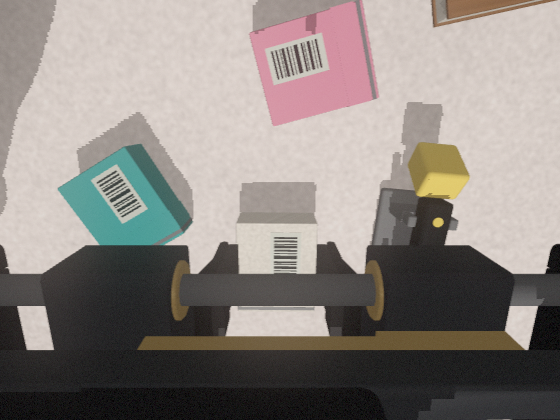

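The carton's centre is at x=0.469 and its +y face at y≈0.328, with the gripper clear of it at y=0.366. I'll go down and push along -y.

Call:
arm_command([
  [[0,0,40],0],
  [[0,0,85],0],
  [[0,0,130],0],
  [[0,0,170],0],
  [[0,0,200],0],
])

```text
time_s: 3.15
tool_pos: [0.4691, 0.3633, 0.0181]
tool_rot: [-179.8, 0.1, 89.9]
force: [0.6, 1.1, 0.8]
grip_width: 0.0402
grasp_force: 0.0
```

Call:
arm_command([
  [[-10,0,0],0],
  [[-22,0,0],0],
  [[-34,0,0],0],
  [[-50,0,0],0],
  [[-68,0,0],0],
])

```text
time_s: 3.65
tool_pos: [0.4716, 0.2971, 0.0236]
tool_rot: [179.8, -0.1, 89.9]
force: [0.4, 1.7, -1.3]
grip_width: 0.0399
grasp_force: 0.9
```

Call:
arm_command([
  [[-20,0,0],0],
  [[-40,0,0],0],
  [[-60,0,0],0],
  [[-80,0,0],0],
  [[-100,0,0],0],
])

```text
time_s: 4.15
tool_pos: [0.4718, 0.1963, 0.0236]
tool_rot: [179.7, -0.1, 89.9]
force: [0.5, 1.5, 0.0]
grip_width: 0.0399
grasp_force: 1.0
```

Call:
arm_command([
  [[-20,0,0],0],
  [[-40,0,0],0],
  [[-60,0,0],0],
  [[-80,0,0],0],
  [[-98,0,0],0],
])

```text
time_s: 4.65
tool_pos: [0.4716, 0.098, 0.0235]
tool_rot: [179.7, 0.0, 89.9]
force: [0.7, 2.4, -0.2]
grip_width: 0.04
grasp_force: 1.0
```

Call:
arm_command([
  [[-12,0,0],0],
  [[-20,0,0],0],
  [[-26,0,0],0],
  [[-30,0,0],0],
  [[-32,0,0],0],
])

```text
time_s: 5.15
tool_pos: [0.4703, 0.0673, 0.0215]
tool_rot: [180.0, -0.0, 90.0]
force: [0.4, 3.0, 2.7]
grip_width: 0.0401
grasp_force: 1.4
```

```bash
cat > c.py <<'E'
from m import *
def carton(n,name):
    im,d,K,T,c=cam(n); cv2.imwrite(f'pics/{name}.png',im); np.savez(name,im=im,d=d,K=K,T=T); P=pts(d,K,T); m=blob(masks(im)['blue']&(P[...,2]<0.06)&(P[...,2]>0.0)&(P[...,0]>.35)&(abs(P[...,1]+.04)<.12))
    g=(P[...,2]>0.036)&(P[...,2]<0.058)&(abs(P[...,1]+.02)<.13)&(P[...,0]<.75)
    print(n,'band',np.median(P[m],0).round(4))
    nn,l,s,c=cv2.connectedComponentsWithStats(g.astype(np.uint8))
    for i in range(1,nn):
        if s[i,4]>150: pp=P[l==i];r=cv2.minAreaRect((pp[:,:2]*1000).astype(np.float32)); print(c[i].round(),np.median(pp[:,2]).round(3),[np.round(x,1) for x in r])
E
python3 -c "
from c import *
print(env.get_obs()['tool_pos'])
carton('top','t1');carton('scene','s1')"
```

```text
[0.47025296 0.06731246 0.02152883]
top band [ 0.4921 -0.0355  0.0458]
[332. 229.] 0.045 [array([469.4, -37.1]), array([87.8, 35. ]), np.float64(0.5)]
[315. 386.] 0.046 [array([38.2, 17. ]), array([ 75.9, 151. ]), np.float64(18.1)]
scene band [ 0.5132 -0.0346  0.0392]
[447.  16.] 0.047 [array([-787.9,  -37. ]), array([ 46.5, 223.5]), np.float64(9.3)]
[357. 116.] 0.047 [array([37.5, 18.5]), array([ 89.1, 146.3]), np.float64(23.0)]
[251. 187.] 0.044 [array([469. , -29.9]), array([98.3, 54.1]), np.float64(6.7)]
```

The carton is still square and about 8 mm short along -y. I'll finish that push, lift away, then test the reach on the carton's -x side.

Call:
arm_command([
  [[-3,0,0],0],
  [[-6,0,0],0],
  [[-8,0,0],0],
  [[-9,0,0],0],
  [[-9,0,0],0],
])

```text
time_s: 5.75
tool_pos: [0.4699, 0.0577, 0.0212]
tool_rot: [-180.0, 0.0, 89.9]
force: [-0.0, 1.5, 2.3]
grip_width: 0.0399
grasp_force: 1.0
```

Call:
arm_command([
  [[10,0,0],0],
  [[25,0,-15],0],
  [[30,0,-60],0.05],
  [[30,0,-105],0.2],
  [[30,0,-140],0.349],
])

```text
time_s: 6.25
tool_pos: [0.4701, 0.0885, 0.1635]
tool_rot: [179.9, 0.0, 69.7]
force: [0.8, -0.5, -0.0]
grip_width: 0.0402
grasp_force: 0.0
```

```bash
python3 w.py 0 [0.40,0.012,0.16,0]; python3 -c "
from c import *
carton('top','t2');carton('scene','s2')"
```

```text
[ 0.4701  0.0885  0.1635 69.6517]
[0.4, 0.012, 0.16, 0] ([-96, -39, 3], np.float64(1.216), np.float64(2.1))
top band [ 0.4665 -0.0428  0.0454]
[331. 233.] 0.045 [array([468.5, -35.7]), array([92.1, 57.9]), np.float64(2.7)]
scene band [ 0.4846 -0.0431  0.0443]
[447.  16.] 0.047 [array([-786. ,  -35.8]), array([ 54. , 223.1]), np.float64(11.1)]
[357. 116.] 0.047 [array([36.4, 17.8]), array([ 87.2, 145.8]), np.float64(23.1)]
[262. 193.] 0.045 [array([469.6,  -8.2]), array([111.2,  93.6]), np.float64(89.5)]
```

Carton now at (0.4695, -0.008), square. Turn and test reach on the near side, up high.

Call:
arm_command([
  [[-19,-8,0],0.15],
  [[-38,-16,0],0.3],
  [[-57,-23,0],0.45],
  [[-77,-31,0],0.6],
  [[-96,-39,0],0.74],
])

```text
time_s: 6.85
tool_pos: [0.3989, 0.0103, 0.1602]
tool_rot: [-180.0, 0.1, 27.3]
force: [0.2, -0.4, -0.3]
grip_width: 0.0401
grasp_force: 0.0
```

Call:
arm_command([
  [[0,0,0],0.15],
  [[0,0,0],0.3],
  [[0,0,0],0.45],
  [[0,0,0],0.476],
  [[0,0,0],0.476],
])

```text
time_s: 7.35
tool_pos: [0.3999, 0.011, 0.1607]
tool_rot: [180.0, 0.1, 0.4]
force: [0.9, -0.3, -1.1]
grip_width: 0.0399
grasp_force: 0.0
```

```bash
python3 -c "
from h import env; print(env.get_obs()['qpos'].round(1))"; python3 w.py 0 [0.395,0.012,0.16,0]
```

```text
[ 44.7 -12.8 -43.6 117.8  -9.3  71.8 -84.9]
[0.3999 0.011  0.1607 0.4355]
[0.395, 0.012, 0.16, 0] ([-5, -1, 1], np.float64(0.008), np.float64(0.1))
```

Call:
arm_command([
  [[-2,0,20],0.008],
  [[-2,0,40],0.008],
  [[-2,0,60],0.008],
  [[-2,0,80],0.008],
  [[-2,0,95],0.008],
])

```text
time_s: 7.85
tool_pos: [0.3976, 0.0112, 0.0649]
tool_rot: [180.0, 0.1, 0.0]
force: [0.4, 0.5, -1.0]
grip_width: 0.0402
grasp_force: 0.0
```

Call:
arm_command([
  [[0,0,12],0],
  [[0,0,24],0],
  [[0,0,36],0],
  [[0,0,43],0],
  [[0,0,43],0],
])

```text
time_s: 8.35
tool_pos: [0.3977, 0.0114, 0.0224]
tool_rot: [-180.0, 0.1, -0.2]
force: [0.8, -0.3, -0.0]
grip_width: 0.04
grasp_force: 0.0
```

```bash
python3 -c "
from h import env; print(env.get_obs()['qpos'].round(1))"
```

```text
[ 44.4   0.  -49.  127.   -0.   53.1 -94.8]
```

Call:
arm_command([
  [[2,0,0],0],
  [[6,0,0],0],
  [[12,0,0],0],
  [[22,0,0],0],
  [[36,0,0],0],
], grip=-0.38)

```text
time_s: 8.85
tool_pos: [0.4339, 0.0107, 0.0233]
tool_rot: [179.9, 0.1, -0.2]
force: [-2.6, -0.6, 1.3]
grip_width: 0.059
grasp_force: 1.4
```

Call:
arm_command([
  [[18,0,0],0],
  [[36,0,0],0],
  [[54,0,0],0],
  [[72,0,0],0],
  [[86,0,0],0],
])

```text
time_s: 9.35
tool_pos: [0.5213, 0.0106, 0.0231]
tool_rot: [-180.0, 0.1, -0.2]
force: [-2.4, 0.0, 0.9]
grip_width: 0.0602
grasp_force: 1.3
```

Call:
arm_command([
  [[10,0,0],0],
  [[16,0,0],0],
  [[20,0,0],0],
  [[22,0,0],0],
  [[22,0,0],0],
])

```text
time_s: 9.85
tool_pos: [0.5426, 0.0107, 0.0234]
tool_rot: [180.0, -0.0, -0.2]
force: [-0.6, 0.3, -1.3]
grip_width: 0.0604
grasp_force: 0.3
```

```bash
python3 -c "
from c import *
print(env.get_obs()['tool_pos'])
carton('top','t3');carton('scene','s3')
for n in ('t3','s3'):
    z=np.load(n+'.npz');P=pts(z['d'],z['K'],z['T']);P[z['d']==0]=9;m=(P[...,2]>.036)&(P[...,2]<.056)&(P[...,0]<.68)&(P[...,0]>.55)&(abs(P[...,1])<.09);pp=P[m];print(cv2.minAreaRect((pp[:,:2]*1000).astype(np.float32)))
"
```

```text
[0.54262329 0.01071275 0.02338652]Traceback (most recent call last):
  File "<string>", line 4, in <module>
    carton('top','t3');carton('scene','s3')
    ~~~~~~^^^^^^^^^^^^
  File "c.py", line 3, in carton
    im,d,K,T,c=cam(n); cv2.imwrite(f'pics/{name}.png',im); np.savez(name,im=im,d=d,K=K,T=T); P=pts(d,K,T); m=blob(masks(im)['blue']&(P[...,2]<0.06)&(P[...,2]>0.0)&(P[...,0]>.35)&(abs(P[...,1]+.04)<.12))
                                                                                                             ~~~~^^^^^^^^^^^^^^^^^^^^^^^^^^^^^^^^^^^^^^^^^^^^^^^^^^^^^^^^^^^^^^^^^^^^^^^^^^^^^^^^^^^^^^^^^
  File "m.py", line 3, in blob
    n,l,s,c=cv2.connectedComponentsWithStats(mask.astype(np.uint8)); return l==1+np.argmax(s[1:,4])
                                                                                 ~~~~~~~~~^^^^^^^^^
    return _wrapfunc(a, 'argmax', axis=axis, out=out, **kwds)
    return bound(*args, **kwds)
ValueError: attempt to get argmax of an empty sequence
```

```bash
python3 -c "
from c import *
im,d,K,T,c=cam('scene');cv2.imwrite('pics/s3.png',im);P=pts(d,K,T);m=(P[...,2]>.036)&(P[...,2]<.054)&(P[...,0]<.68)&(P[...,0]>.56)&(abs(P[...,1])<.09);m=blob(m);pp=P[m];print(m.sum(),np.median(pp,0),cv2.minAreaRect((pp[:,:2]*1000).astype(np.float32)),np.percentile(pp,[1,99],axis=0).round(4))
b=masks(im)['blue']&(P[...,0]>.5)&(abs(P[...,1])<.1)&(P[...,2]<.06);print(np.median(P[b],0))
"
```

```text
1377 [ 0.60546149 -0.00524242  0.04474081] ((601.873779296875, -9.04818344116211), (85.09674835205078, 111.74801635742188), 1.3582459688186646) [[ 0.5611 -0.0628  0.0372]
 [ 0.644   0.0458  0.0478]]
[ 0.61137327 -0.04339364  0.04454386]
```

View pics/s3.png

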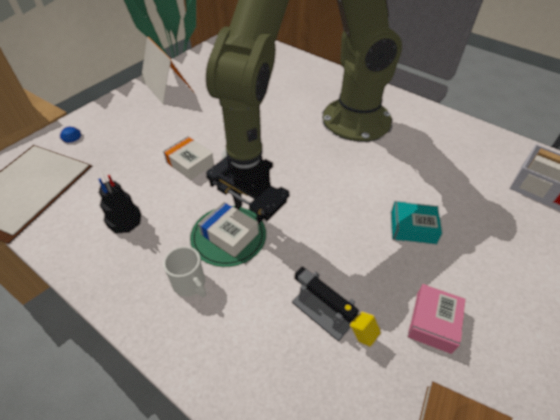

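The scene view shows the carton square on the mat at about (229,229), with the robot behind it. It needs about 5 mm more in +x. After that I'll back off and go look at the scanner.

Call:
arm_command([
  [[2,0,0],0],
  [[4,0,0],0],
  [[5,0,0],0],
  [[6,0,0],0],
  [[6,0,0],0],
])

```text
time_s: 10.45
tool_pos: [0.5486, 0.0106, 0.0234]
tool_rot: [180.0, -0.0, -0.2]
force: [-2.2, -0.3, 2.6]
grip_width: 0.06
grasp_force: 1.2
```

Call:
arm_command([
  [[-10,0,0],0],
  [[-30,0,-10],0],
  [[-40,0,-50],0],
  [[-40,0,-100],0],
  [[-40,0,-150],0],
], grip=-1)

```text
time_s: 10.95
tool_pos: [0.5077, 0.011, 0.1746]
tool_rot: [180.0, -0.0, -0.1]
force: [1.0, -1.5, -0.6]
grip_width: 0.0854
grasp_force: 0.0
```

```bash
python3 w.py 0 [0.56,0.10,0.25,45] [0.62,0.19,0.25,90]
```

```text
[ 0.5077  0.011   0.1746 -0.1452]
[0.56, 0.1, 0.25, 45] ([52, -89, -75], np.float64(-0.788), np.float64(2.6))
[0.62, 0.19, 0.25, 90] ([106, -21, 0], np.float64(-0.785), np.float64(2.2))
```

Call:
arm_command([
  [[10,-10,-25],-0.14],
  [[20,-25,-50],-0.29],
  [[30,-45,-70],-0.43],
  [[40,-67,-75],-0.58],
  [[52,-89,-75],-0.72],
])

```text
time_s: 11.45
tool_pos: [0.5619, 0.1006, 0.2499]
tool_rot: [179.8, -0.2, 41.4]
force: [0.4, -0.5, -0.4]
grip_width: 0.0868
grasp_force: 0.0
```

Call:
arm_command([
  [[21,-4,0],-0.15],
  [[42,-8,0],-0.3],
  [[63,-12,0],-0.45],
  [[84,-16,0],-0.6],
  [[106,-21,0],-0.74],
])

```text
time_s: 11.95
tool_pos: [0.6276, 0.1856, 0.2483]
tool_rot: [179.9, -0.0, 83.8]
force: [1.0, 0.8, 0.6]
grip_width: 0.0873
grasp_force: 0.0
```

Call:
arm_command([
  [[0,0,0],-0.113],
  [[0,0,0],-0.113],
  [[0,0,0],-0.113],
  [[0,0,0],-0.113],
  [[0,0,0],-0.113],
])

```text
time_s: 12.45
tool_pos: [0.6269, 0.1845, 0.2486]
tool_rot: [180.0, 0.0, 89.8]
force: [-0.4, -0.1, 0.1]
grip_width: 0.0872
grasp_force: 0.0
```

Run:
```python
from m import *
im,d,K,T,c=cam('wrist'); cv2.imwrite('pics/w2.png',im); np.savez('w2',im=im,d=d,K=K,T=T)
print(env.get_obs()['tool_pos'],env.get_obs()['tool_rot'])
P=pts(d,K,T); near=(abs(P[...,0]-.625)<.09)&(P[...,1]>.18)&(P[...,1]<.45)&(d>0)
for lo,hi in ((.005,.02),(.045,.06),(.06,.09)):
    m=near&(P[...,2]>lo)&(P[...,2]<hi); n,l,s,c=cv2.connectedComponentsWithStats(m.astype(np.uint8))
    for i in range(1,n):
        if s[i,4]>80: pp=P[l==i]; r=cv2.minAreaRect((pp[:,:2]*1000).astype(np.float32)); print(lo,s[i,4],c[i].round(),np.median(pp[:,2]).round(3),[np.round(x,1) for x in r])
for n in('top','scene'):
    im,d,K,T,c=cam(n); cv2.imwrite(f'pics/{n}4.png',im); np.savez(n+'4',im=im,d=d,K=K,T=T); P=pts(d,K,T); m=(P[...,2]>.036)&(P[...,2]<.056)&(P[...,0]<.70)&(P[...,0]>.5)&(abs(P[...,1]+.01)<.09)&(d>0); m=blob(m)
    print(n,cv2.minAreaRect((P[m][:,:2]*1000).astype(np.float32)))
```

```text
[0.62695219 0.18458384 0.24859497] [1.79958018e+02 3.87476759e-02 8.98488037e+01]
0.005 1625 [250.  85.] 0.011 [array([597.5, 292.9]), array([130. ,  20.1]), np.float64(84.8)]
0.005 1818 [298.  89.] 0.011 [array([651.4, 288.2]), array([130. ,  22.1]), np.float64(84.9)]
0.06 4799 [275.  79.] 0.077 [array([628.2, 286.9]), array([157.2,  41.1]), np.float64(87.3)]
0.06 140 [256.  33.] 0.068 [array([607.5, 336. ]), array([11.8,  8.8]), np.float64(84.4)]
0.06 136 [300.  37.] 0.069 [array([650.1, 331.9]), array([12. ,  8.8]), np.float64(87.9)]
0.06 102 [250. 130.] 0.069 [array([599.5, 244.8]), array([11.1,  8.4]), np.float64(89.7)]
0.06 102 [291. 133.] 0.069 [array([641.8, 240.7]), array([ 8.4, 11.2]), np.float64(0.3)]
top ((604.8003540039062, -27.716236114501953), (92.79522705078125, 76.24299621582031), 3.23844838142395)
scene ((604.4647827148438, -8.865867614746094), (93.23167419433594, 111.36335754394531), 0.48850223422050476)
```

View pics/w2.png

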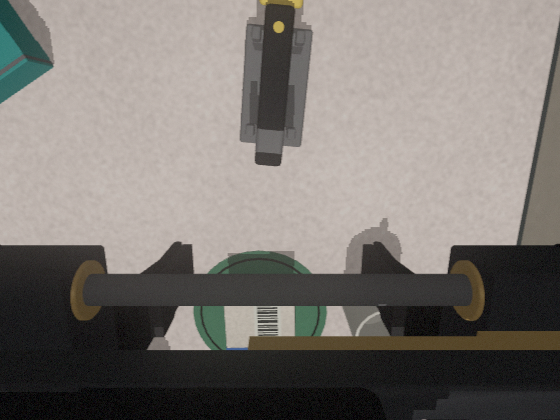

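The wrist view shows the scanner lying in the cradle, with its grip from about (268,160) to (280,5). The foot, 130 by 75 mm, and the fork spacing, 92 mm, match the text. The cradle is at (0.6249, 0.2904) with yaw 84.85°, and the grip top is at 77 mm.

```bash
python3 w.py 0 [0.625,0.290,0.15,84.85] [0.625,0.290,0.054,84.85]
python3 - <<'E'
from m import *
z=np.load('w2.npz'); P=pts(z['d'],z['K'],z['T']); a=np.radians(84.85); x=(P[...,:2]-[.6249,.2904])@[np.cos(a),np.sin(a)]; y=(P[...,:2]-[.6249,.2904])@[-np.sin(a),np.cos(a)]
g=(abs(y)<.03)&(P[...,2]>.0735)&(P[...,2]<.09)&(abs(x)<.1)&(z['d']>0); print(np.percentile(x[g],[0,.5,99]),[np.percentile(y[g&(abs(x-k)<.01)],[1,99]).round(4) for k in(-.07,-.02,.02)])
m=masks(z['im'])['yellow']; m[:20]=0; m=blob(m); print('dot',m.sum(),np.median(x[m]),np.median(y[m]),np.median(P[m],0))
z=np.load('top4.npz');im=z['im'];P=pts(z['d'],z['K'],z['T']);m=masks(im)['yellow'];m=blob(m)
E
```

```text
[ 0.6269  0.1848  0.2485 89.8852]
[0.625, 0.29, 0.15, 84.85] ([105, -2, 99], np.float64(0.088), np.float64(2.9))
[0.625, 0.29, 0.054, 84.85] ([0, 0, 96], np.float64(0.0), np.float64(1.9))
[-0.08168737 -0.08026954  0.06568833] [array([-0.0134,  0.0136]), array([-0.0134,  0.0137]), array([-0.0133,  0.0134])]Traceback (most recent call last):
  File "<stdin>", line 4, in <module>
  File "m.py", line 3, in blob
    n,l,s,c=cv2.connectedComponentsWithStats(mask.astype(np.uint8)); return l==1+np.argmax(s[1:,4])
                                                                                 ~~~~~~~~~^^^^^^^^^
    return _wrapfunc(a, 'argmax', axis=axis, out=out, **kwds)
    return bound(*args, **kwds)
ValueError: attempt to get argmax of an empty sequence
```

Call:
arm_command([
  [[25,0,20],0.02],
  [[50,-1,45],0.045],
  [[75,-1,70],0.07],
  [[95,-2,88],0.088],
  [[105,-2,99],0.088],
], grip=-1)

```text
time_s: 13.1
tool_pos: [0.6234, 0.2921, 0.1477]
tool_rot: [-179.9, 0.0, 85.0]
force: [-0.5, 0.4, -0.3]
grip_width: 0.087
grasp_force: 0.0
```

```bash
python3 w.py 0 [0.625,0.2905,0.054,84.85]
```

```text
[ 0.6234  0.2921  0.1477 85.0396]
[0.625, 0.2905, 0.054, 84.85] ([-1, 2, 94], np.float64(0.003), np.float64(1.9))
```

Call:
arm_command([
  [[-1,2,25],0],
  [[-1,2,50],0],
  [[-1,2,72],0],
  [[-1,2,88],0],
  [[-1,2,94],0],
])

```text
time_s: 13.6
tool_pos: [0.6266, 0.2878, 0.0537]
tool_rot: [-179.9, 0.1, 84.9]
force: [-0.7, 0.3, -0.4]
grip_width: 0.0872
grasp_force: 0.0
```

Call:
arm_command([
  [[0,0,0],0],
  [[0,0,0],0],
  [[0,0,0],0],
  [[0,0,0],0],
  [[0,0,0],0],
], grip=1, grip_force=25)

```text
time_s: 14.1
tool_pos: [0.6272, 0.2891, 0.056]
tool_rot: [179.9, -0.0, 84.9]
force: [-0.8, 0.1, -0.4]
grip_width: 0.0552
grasp_force: 0.0
```

Call:
arm_command([
  [[0,0,0],0],
  [[0,0,0],0],
  [[0,0,0],0],
  [[0,0,0],0],
  [[0,0,0],0],
])

```text
time_s: 14.6
tool_pos: [0.6266, 0.289, 0.0553]
tool_rot: [-180.0, 0.0, 84.9]
force: [-0.8, 0.1, 0.4]
grip_width: 0.0276
grasp_force: 25.0
```

Call:
arm_command([
  [[0,0,-15],0],
  [[0,0,-45],0],
  [[0,0,-85],0],
  [[0,0,-125],0],
  [[0,0,-160],0],
])

```text
time_s: 15.1
tool_pos: [0.627, 0.2893, 0.2186]
tool_rot: [179.9, -0.1, 84.9]
force: [0.6, -0.5, -0.6]
grip_width: 0.0271
grasp_force: 25.0
```

Run:
```python
from m import *
for n in('top4','scene4','scene0','top0'):
    z=np.load(n+'.npz'); im,d,K,T=[z[k] for k in('im','d','K','T')]; P=pts(d,K,T); c=np.array([.6045,-.0088]) if '4' in n else np.array([.469,.272])
    q=P[...,:2]-c; ok=(P[...,2]>.03)&(abs(q[...,0])<.036)&(q[...,1]<.05)&(q[...,1]>-.02)&(d>0)
    g=cv2.cvtColor(im,6); med=np.median(g[ok]); m=blob(cv2.morphologyEx((ok&(g<med-25)).astype(np.uint8),cv2.MORPH_CLOSE,np.ones((5,5)))); v,u=np.nonzero(m); pr=ray(K,T,np.c_[u,v],.045)[:,:2]-c
    print(n,med,m.sum(),pr.mean(0).round(4),[np.round(x,1) for x in cv2.minAreaRect((pr*1000).astype(np.float32))],pr.min(0).round(4),pr.max(0).round(4))
a=np.load('scene4.npz')['im'][190:270,180:280]; b=np.load('top4.npz')['im'][160:220,285:355]
cv2.imwrite('pics/lab.png',np.hstack([cv2.resize(a,(500,400),interpolation=2),cv2.resize(b,(300,257),interpolation=2) if 0 else cv2.copyMakeBorder(cv2.resize(b,(300,257),interpolation=2),0,143,0,0,0)]))
```

```text
top4 173.0 23 [ 0.0173 -0.0025] [array([14.4,  0.3]), array([14.6, 17.8]), np.float64(88.7)] [ 0.0053 -0.0072] [0.0233 0.0074]
scene4 184.0 186 [0.0089 0.0168] [array([ 9. , 16.6]), array([27.6, 46.1]), np.float64(2.1)] [-0.0053 -0.0069] [0.0222 0.0399]
scene0 171.0 215 [0.0092 0.0178] [array([ 9. , 17.7]), array([47.9, 27.8]), np.float64(89.7)] [-0.0049 -0.0062] [0.023  0.0416]
top0 150.0 168 [0.0111 0.0173] [array([11. , 17.4]), array([46.5, 26. ]), np.float64(89.4)] [-0.0022 -0.0057] [0.0242 0.0405]
```

View pics/lab.png

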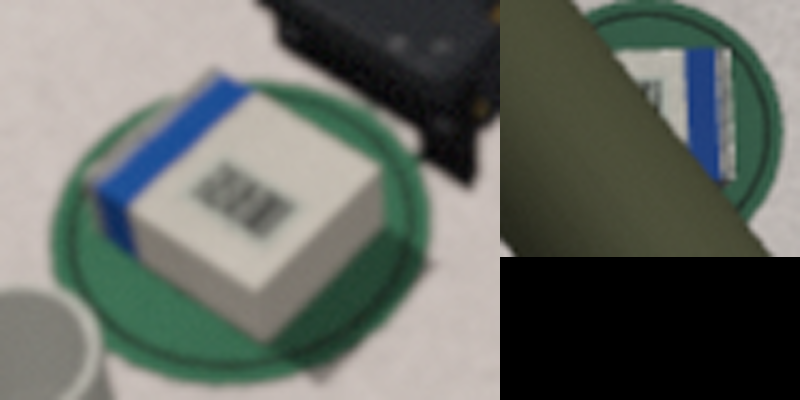

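The crop shows the label intact, with its bars centred about (+9, +17) mm from the carton's middle. That puts the label at (0.614, 0.008, 0.045). I'll aim from the robot's side, with scanner yaw 0.

```bash
python3 w.py 0 [0.54,0.15,0.22,44] [0.459,0.008,0.20,3] [0.459,0.008,0.133,0.5]
```

```text
[ 0.627   0.2893  0.2186 84.9144]
[0.54, 0.15, 0.22, 44] ([-146, -74, -1], np.float64(0.714), np.float64(3.3))
[0.459, 0.008, 0.2, 3] ([-157, 46, 20], np.float64(0.716), np.float64(3.3))
[0.459, 0.008, 0.133, 0.5] ([0, 0, 67], np.float64(0.044), np.float64(1.3))
```

Call:
arm_command([
  [[-29,-15,-1],0.143],
  [[-58,-30,-1],0.286],
  [[-88,-44,-1],0.428],
  [[-117,-59,-1],0.571],
  [[-146,-74,-1],0.714],
])

```text
time_s: 15.6
tool_pos: [0.5394, 0.1493, 0.2169]
tool_rot: [180.0, -0.0, 43.7]
force: [0.7, -0.5, -1.6]
grip_width: 0.0276
grasp_force: 25.0
```

Call:
arm_command([
  [[-31,9,4],0.143],
  [[-63,18,8],0.286],
  [[-94,28,12],0.43],
  [[-126,37,16],0.573],
  [[-157,46,20],0.716],
])

```text
time_s: 16.1
tool_pos: [0.4585, 0.0073, 0.197]
tool_rot: [179.9, -0.1, 2.7]
force: [0.8, -0.3, -0.9]
grip_width: 0.0277
grasp_force: 25.0
```

```bash
python3 w.py 0 [0.459,0.008,0.133,0.5]
python3 - <<'E'
from m import *
for n in ('wrist','scene'):
    im,d,K,T,c=cam(n); cv2.imwrite(f'pics/{n}5.png',im); np.savez(n+'5',im=im,d=d,K=K,T=T); P=pts(d,K,T)
    m=masks(im)['yellow']&(P[...,2]>.1)&(d>0)
    if m.sum(): m=blob(m); print(n,m.sum(),np.median(P[m],0).round(4),np.percentile(P[m],[2,98],axis=0).round(4))
    if n=='wrist':
        k=(P[...,2]>.195)&(P[...,2]<.25)&(P[...,0]>.47)&(P[...,0]<.62)&(abs(P[...,1])<.06)&(d>0); print(np.percentile(P[k],[2,50,98],axis=0).round(4))
E
```

```text
[0.4585 0.0073 0.197  2.6851]
[0.459, 0.008, 0.133, 0.5] ([1, -1, 64], np.float64(0.038), np.float64(1.3))
[[ 0.4706 -0.0098  0.1987]
 [ 0.534   0.0097  0.2181]
 [ 0.573   0.0301  0.223 ]]
scene 536 [0.5608 0.0133 0.2034] [[ 0.5303 -0.011   0.1785]
 [ 0.5785  0.026   0.2213]]
```

View pics/wrist5.png

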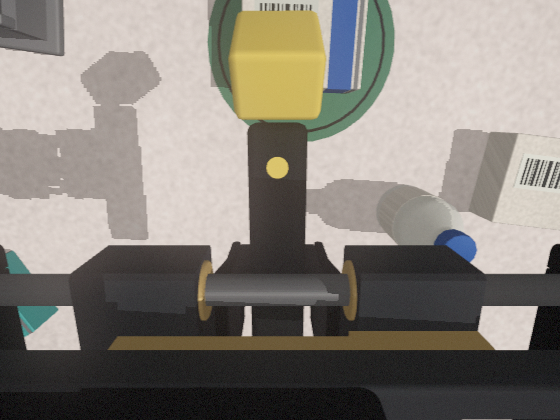

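The wrist view shows the scanner straight in the gripper, with its head at (277,65) over the mat edge and the label at (285,5) beyond it. I'll check the grip's tilt and offset, then descend.

Run:
```python
from m import *
z=np.load('wrist5.npz'); im,d,K,T=[z[k] for k in('im','d','K','T')]; P=pts(d,K,T); p0=np.array([.4585,.0073]); a=np.radians(2.69)
q=P[...,:2]-p0; x=q@[np.cos(a),np.sin(a)]; y=q@[-np.sin(a),np.cos(a)]
g=(d>0)&(abs(y)<.011)&(P[...,2]>.2)&(P[...,2]<.24)&(x>.025)&(x<.058); v,u=np.nonzero(g)
print(g.sum(),np.polyfit(x[g],P[...,2][g],1)); k=(d>0)&(P[...,2]>.205)&(P[...,2]<.24)&(x>.025)&(x<.055); print('y edges',np.percentile(y[k],[2,98]), 'skew',[np.percentile(y[k&(abs(x-s)<.005)],[2,98]).mean().round(4) for s in(.03,.05)])
for c in range(270,287,8): print([(r,round(float(x[r,c]),4),round(float(P[r,c,2]),4),im[r,c].tolist()) for r in range(104,136,3)])
m=masks(im)['yellow']; m[:130]=0; m=blob(m); v,u=np.nonzero(m); e=ray(K,T,[u.mean(),v.mean()],.221)[0]; print('dot',e, (e[:2]-p0)@[np.cos(a),np.sin(a)])
```

```text
3237 [0.01185925 0.21840809]
y edges [-0.01371133  0.0129177 ] skew [np.float64(-0.0004), np.float64(-0.0004)]
[(104, 0.0776, 0.2105, [98, 183, 205]), (107, 0.0763, 0.2092, [98, 184, 206]), (110, 0.075, 0.2082, [97, 183, 204]), (113, 0.0736, 0.2088, [99, 183, 206]), (116, 0.0723, 0.2075, [95, 178, 201]), (119, 0.0709, 0.204, [79, 138, 148]), (122, 0.0684, 0.0004, [77, 97, 86]), (125, 0.0682, 0.2182, [52, 67, 75]), (128, 0.0669, 0.2177, [60, 70, 76]), (131, 0.0656, 0.2187, [57, 70, 76]), (134, 0.0643, 0.2184, [61, 70, 77])]
[(104, 0.0776, 0.2099, [97, 183, 204]), (107, 0.0763, 0.2095, [95, 182, 204]), (110, 0.075, 0.2078, [95, 181, 204]), (113, 0.0737, 0.2068, [96, 182, 204]), (116, 0.0723, 0.2072, [96, 181, 202]), (119, 0.0709, 0.2052, [73, 135, 144]), (122, 0.0684, 0.0005, [72, 93, 81]), (125, 0.0682, 0.2177, [50, 67, 72]), (128, 0.0669, 0.2175, [54, 65, 71]), (131, 0.0656, 0.2175, [58, 67, 74]), (134, 0.0643, 0.2186, [51, 65, 69])]
[(104, 0.0777, 0.2096, [95, 182, 205]), (107, 0.0764, 0.2084, [94, 181, 203]), (110, 0.075, 0.2079, [93, 180, 204]), (113, 0.0737, 0.2065, [94, 180, 203]), (116, 0.0723, 0.2069, [98, 181, 203]), (119, 0.0709, 0.2052, [77, 139, 147]), (122, 0.0685, 0.0016, [71, 92, 82]), (125, 0.0682, 0.2174, [53, 64, 74]), (128, 0.0669, 0.2182, [49, 61, 69]), (131, 0.0657, 0.2191, [53, 67, 73]), (134, 0.0643, 0.2188, [60, 69, 74])]Traceback (most recent call last):
  File "<stdin>", line 7, in <module>
  File "m.py", line 3, in blob
    n,l,s,c=cv2.connectedComponentsWithStats(mask.astype(np.uint8)); return l==1+np.argmax(s[1:,4])
                                                                                 ~~~~~~~~~^^^^^^^^^
    return _wrapfunc(a, 'argmax', axis=axis, out=out, **kwds)
    return bound(*args, **kwds)
ValueError: attempt to get argmax of an empty sequence
```

Call:
arm_command([
  [[1,-1,15],0.02],
  [[1,-1,32],0.038],
  [[1,-1,48],0.038],
  [[1,-1,60],0.038],
  [[1,-1,64],0.038],
])

```text
time_s: 16.7
tool_pos: [0.4596, 0.0098, 0.1316]
tool_rot: [-180.0, 0.1, 0.9]
force: [-0.2, -0.6, -0.7]
grip_width: 0.0275
grasp_force: 25.0
```

Run:
```python
from m import *
o=env.get_obs(); print(o['tool_pos'],o['tool_rot'])
im,d,K,T,c=cam('scene'); cv2.imwrite('pics/s6.png',im[150:310,130:330].repeat(3,0).repeat(3,1)); P=pts(d,K,T)
m=blob(masks(im)['yellow']&(P[...,2]>.08)&(P[...,0]<.6)&(P[...,1]<.1)); print(np.percentile(P[m],[1,50,99],axis=0).round(4))
h=cv2.cvtColor(im,40); r=((h[...,0]<8)|(h[...,0]>172))&(h[...,1]>120)&(P[...,2]>.06)&(P[...,2]<.16)&(abs(P[...,0]-.56)<.06)&(abs(P[...,1])<.06)&(d>0); print(r.sum()); 
if r.sum(): print(np.median(P[r],0),np.percentile(P[r],[3,97],axis=0))
```

```text
[0.45964015 0.00981833 0.1315689 ] [-1.79978373e+02  7.67386152e-02  9.04490090e-01]
[[ 0.5293 -0.0037  0.1141]
 [ 0.5637  0.0201  0.1408]
 [ 0.5821  0.033   0.1578]]
0
```

View pics/s6.png

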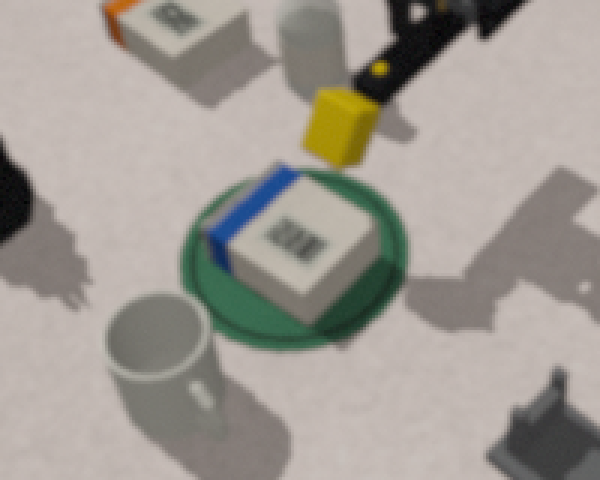

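Run:
```python
from m import *
z=np.load('wrist5.npz'); im,d,K,T=[z[k] for k in('im','d','K','T')]; P=pts(d,K,T); k=(d>0)&(abs(P[...,2]-.045)<.006)&(abs(P[...,0]-.6)<.06)&(abs(P[...,1])<.09); print('carton y',np.percentile(P[k],[.5,99.5],axis=0).round(4)[:,:2])
g=cv2.cvtColor(im,6); v,u=np.nonzero(k&(g<110)&(P[...,1]>-.02)&(P[...,1]<.045)); r=ray(K,T,np.c_[u,v],.045); print('bars',len(u),np.percentile(r,[1,99],axis=0).round(4)[:,:2])
z=np.load('w2.npz'); im,d,K,T=[z[k] for k in('im','d','K','T')]; P=pts(d,K,T); k=(d>0)&(abs(P[...,2]-.045)<.006)&(abs(P[...,0]-.6)<.06)&(abs(P[...,1])<.09); print('w2',np.percentile(P[k],[.5,99.5],axis=0).round(4)[:,:2])
g=cv2.cvtColor(im,6); v,u=np.nonzero(k&(g<90)&(P[...,1]>-.02)&(abs(P[...,0]-.61)<.03)); r=ray(K,T,np.c_[u,v],.045); print('bars',len(u),np.percentile(r,[1,99],axis=0).round(4)[:,:2])
print(env.get_obs()['tool_pos'],env.get_obs()['tool_rot'][2])
```

```text
carton y [[ 0.5597 -0.0646]
 [ 0.6323  0.0436]]
bars 75 [[ 0.6212 -0.014 ]
 [ 0.6268  0.0287]]
w2 [[ 0.5606 -0.0364]
 [ 0.6488  0.0272]]
bars 166 [[ 0.6024 -0.015 ]
 [ 0.6256  0.0243]]
[0.45968305 0.00969941 0.13157546] 0.8816080393555787
```

The wrist views put the label at (0.614, 0.007). I'll trim the aim by about 3.5 mm and hold.

Call:
arm_command([
  [[-1,2,-1],0.003],
  [[-1,3.5,-1],0.006],
  [[-1,3.5,-1],0.006],
  [[-1,3.5,-1],0.006],
  [[-1,3.5,-1],0.006],
])

```text
time_s: 17.25
tool_pos: [0.4594, 0.0055, 0.1336]
tool_rot: [180.0, -0.0, 0.4]
force: [-0.5, 0.6, -0.9]
grip_width: 0.0275
grasp_force: 25.0
```

Call:
arm_command([
  [[0,0,0],0],
  [[0,0,0],0],
  [[0,0,0],0],
  [[0,0,0],0],
  [[0,0,0],0],
])

```text
time_s: 17.75
tool_pos: [0.4592, 0.0055, 0.1333]
tool_rot: [180.0, 0.0, 0.4]
force: [-0.9, -0.3, -1.1]
grip_width: 0.0276
grasp_force: 25.0
```

Call:
arm_command([
  [[0,0,0],0],
  [[0,0,0],0],
  [[0,0,0],0],
  [[0,0,0],0],
  [[0,0,0],0],
])

```text
time_s: 18.25
tool_pos: [0.4592, 0.0055, 0.1333]
tool_rot: [180.0, 0.0, 0.4]
force: [-0.4, -0.7, -1.2]
grip_width: 0.0277
grasp_force: 25.0
```

Call:
arm_command([
  [[0,0,0],0],
  [[0,0,0],0],
  [[0,0,0],0],
  [[0,0,0],0],
  [[0,0,0],0],
])

```text
time_s: 18.75
tool_pos: [0.4592, 0.0055, 0.1333]
tool_rot: [180.0, -0.0, 0.4]
force: [-0.1, -0.4, -1.1]
grip_width: 0.0277
grasp_force: 25.0
```

Call:
arm_command([
  [[0,0,0],0],
  [[0,0,0],0],
  [[0,0,0],0],
  [[0,0,0],0],
  [[0,0,0],0],
])

```text
time_s: 19.25
tool_pos: [0.4592, 0.0055, 0.1333]
tool_rot: [180.0, 0.0, 0.4]
force: [0.1, 0.5, -1.8]
grip_width: 0.0276
grasp_force: 25.0
```

Call:
arm_command([
  [[0,0,0],0],
  [[0,0,0],0],
  [[0,0,0],0],
  [[0,0,0],0],
  [[0,0,0],0],
])

```text
time_s: 19.75
tool_pos: [0.4592, 0.0055, 0.1333]
tool_rot: [180.0, 0.0, 0.4]
force: [-0.3, -0.4, -2.2]
grip_width: 0.0275
grasp_force: 25.0
```

```bash
python3 w.py 0 [0.47,0.02,0.21,5] [0.54,0.15,0.22,44] [0.6265,0.289,0.20,82] [0.6265,0.289,0.11,84.9] [0.6265,0.289,0.056,84.9]
```

```text
[0.4592 0.0055 0.1333 0.4468]
[0.47, 0.02, 0.21, 5] ([11, -14, -77], np.float64(-0.079), np.float64(1.6))
[0.54, 0.15, 0.22, 44] ([81, -123, -10], np.float64(-0.681), np.float64(3.0))
[0.6265, 0.289, 0.2, 82] ([159, -40, 20], np.float64(-0.663), np.float64(3.3))
[0.6265, 0.289, 0.11, 84.9] ([0, 0, 90], np.float64(-0.051), np.float64(1.8))
[0.6265, 0.289, 0.056, 84.9] ([0, 0, 54], np.float64(0.0), np.float64(1.1))
```

Held steady for 2.5 s. Returning the scanner.

Call:
arm_command([
  [[0,0,-20],0],
  [[2,-2,-40],-0.02],
  [[5,-6,-60],-0.04],
  [[8,-10,-72],-0.06],
  [[11,-14,-77],-0.079],
])

```text
time_s: 20.25
tool_pos: [0.4709, 0.0199, 0.2114]
tool_rot: [180.0, -0.1, 5.0]
force: [-0.3, 0.4, -0.7]
grip_width: 0.0273
grasp_force: 25.0
```

Call:
arm_command([
  [[16,-25,-2],-0.136],
  [[32,-49,-4],-0.272],
  [[49,-74,-6],-0.409],
  [[65,-98,-8],-0.545],
  [[81,-123,-10],-0.681],
])

```text
time_s: 20.75
tool_pos: [0.5404, 0.15, 0.2195]
tool_rot: [-180.0, 0.1, 44.3]
force: [0.6, 0.3, -1.0]
grip_width: 0.0277
grasp_force: 25.0
```

Call:
arm_command([
  [[32,-8,4],-0.133],
  [[64,-16,8],-0.265],
  [[95,-24,12],-0.398],
  [[135,-34,16],-0.54],
  [[159,-40,20],-0.67],
])

```text
time_s: 21.25
tool_pos: [0.627, 0.2911, 0.198]
tool_rot: [-179.8, -0.1, 82.8]
force: [0.7, 0.7, -1.0]
grip_width: 0.0274
grasp_force: 25.0
```

```bash
python3 w.py 0 [0.6265,0.289,0.11,84.9]
```

```text
[ 0.627   0.2911  0.198  82.8   ]
[0.6265, 0.289, 0.11, 84.9] ([-2, 0, 88], np.float64(-0.037), np.float64(1.8))
```

Call:
arm_command([
  [[-2,-1,25],-0.02],
  [[-2,-1,50],-0.037],
  [[-2,-1,72],-0.037],
  [[-2,-1,86],-0.037],
  [[-2,-1,88],-0.037],
])

```text
time_s: 21.75
tool_pos: [0.6243, 0.2856, 0.1093]
tool_rot: [-179.8, 0.1, 84.5]
force: [0.2, -0.1, -2.0]
grip_width: 0.0274
grasp_force: 25.0
```

Call:
arm_command([
  [[0,0,0],0],
  [[0,0,0],0],
  [[0,0,0],0],
  [[0,0,0],0],
  [[0,0,0],0],
])

```text
time_s: 22.25
tool_pos: [0.6257, 0.2867, 0.1129]
tool_rot: [179.9, -0.0, 84.5]
force: [0.2, 0.4, -1.5]
grip_width: 0.0274
grasp_force: 25.0
```

```bash
python3 w.py 0 [0.6257,0.289,0.056,84.9]
```

```text
[ 0.6257  0.2867  0.1129 84.4964]
[0.6257, 0.289, 0.056, 84.9] ([2, 0, 57], np.float64(-0.007), np.float64(1.1))
```

Call:
arm_command([
  [[2,0,15],-0.007],
  [[2,0,30],-0.007],
  [[2,0,40],-0.007],
  [[2,0,48],-0.007],
  [[2,0,54],-0.007],
])

```text
time_s: 22.75
tool_pos: [0.6252, 0.2882, 0.0568]
tool_rot: [-179.9, 0.0, 84.9]
force: [-0.2, 0.6, -2.0]
grip_width: 0.0275
grasp_force: 25.0
```

Call:
arm_command([
  [[0,0,1],0],
  [[0,0,2],0],
  [[0,0,2],0],
  [[0,0,2],0],
  [[0,0,2],0],
])

```text
time_s: 23.25
tool_pos: [0.6259, 0.2886, 0.0568]
tool_rot: [180.0, -0.0, 84.9]
force: [0.0, -0.3, -0.2]
grip_width: 0.0271
grasp_force: 25.0
```

Call:
arm_command([
  [[0,0,1],0],
  [[0,0,1.5],0],
  [[0,0,1.5],0],
  [[0,0,1.5],0],
  [[0,0,1.5],0],
])

```text
time_s: 23.75
tool_pos: [0.6258, 0.2886, 0.0553]
tool_rot: [180.0, -0.0, 84.9]
force: [-0.8, -0.7, 2.9]
grip_width: 0.0276
grasp_force: 25.0
```

Call:
arm_command([
  [[0,0,0],0],
  [[0,0,0],0],
  [[0,0,0],0],
  [[0,0,0],0],
  [[0,0,0],0],
], grip=-1)

```text
time_s: 24.25
tool_pos: [0.6256, 0.2885, 0.0547]
tool_rot: [-180.0, 0.0, 84.9]
force: [-0.7, -0.3, 0.2]
grip_width: 0.0597
grasp_force: 0.0
```

Call:
arm_command([
  [[0,0,0],0],
  [[0,0,0],0],
  [[0,0,-10],0],
  [[0,0,-30],0],
  [[0,0,-60],0],
])

```text
time_s: 24.75
tool_pos: [0.6251, 0.2881, 0.1155]
tool_rot: [-179.9, 0.1, 84.9]
force: [1.1, -0.2, 0.0]
grip_width: 0.0861
grasp_force: 0.0
```

Call:
arm_command([
  [[0,0,-40],0],
  [[-20,0,-80],0],
  [[-55,0,-110],0],
  [[-85,0,-125],0],
  [[-103,0,-133],0],
])

```text
time_s: 25.25
tool_pos: [0.6177, 0.1841, 0.2521]
tool_rot: [179.7, -0.0, 84.8]
force: [0.3, 0.7, -1.2]
grip_width: 0.087
grasp_force: 0.0
```

Run:
```python
from m import *
for n in ('wrist','scene'):
    im,d,K,T,c=cam(n); cv2.imwrite(f'pics/{n}7.png',im); np.savez(n+'7',im=im,d=d,K=K,T=T); P=pts(d,K,T)
    if n=='wrist':
        a=np.radians(84.85); x=(P[...,:2]-[.6249,.2904])@[np.cos(a),np.sin(a)]; y=(P[...,:2]-[.6249,.2904])@[-np.sin(a),np.cos(a)]
        g=(abs(y)<.03)&(P[...,2]>.0725)&(P[...,2]<.1)&(abs(x)<.1)&(d>0); print(np.percentile(x[g],[0,.5,99]),[np.r_[np.percentile(y[g&(abs(x-k)<.01)],[1,99]),np.median(P[...,2][g&(abs(x-k)<.01)])].round(4) for k in(-.07,-.02,.02,.05)])
    else:
        m=blob((P[...,2]>.036)&(P[...,2]<.056)&(P[...,0]<.70)&(P[...,0]>.5)&(abs(P[...,1]+.01)<.09)&(d>0)); print(cv2.minAreaRect((P[m][:,:2]*1000).astype(np.float32)))
```

```text
[-0.08136027 -0.08055521  0.06501192] [array([-0.0156,  0.0122,  0.077 ]), array([-0.0154,  0.0117,  0.0769]), array([-0.0151,  0.0122,  0.0769]), array([-0.0148,  0.0118,  0.0771])]
((604.4047241210938, -9.381622314453125), (93.67176055908203, 111.88318634033203), 0.8007703423500061)
```

View pics/scene7.png

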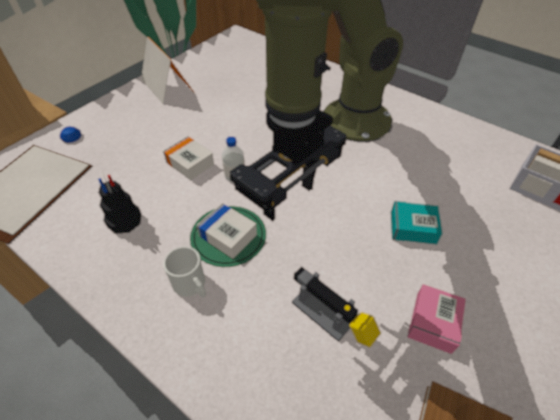

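The scene view shows the scanner level in its cradle at (335,305) and the carton centred on the mat at (229,231). The other things stand where they were, and the gripper is clear. I'm handing the job in.

```bash
python3 -c "
from h import env; print(env.sign_off())"
```

```text
the job is handed in; nothing more can be done
None
```

The job is handed in at about 25 s. The blue-banded carton sits near the middle of the mat and wholly on it, the bar code was aimed at from about 8 cm and held for 2.5 s, and the scanner is back level in its cradle with the other objects untouched; the hand-in returned no verdict.

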